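# Count along the divider rack and push the case into the third gap

### The job

Starting at the gap beside the tall end block, run a fingertip along the steel rail at the back of the rack, touching the rail at the first, the second and the third gap in turn and no further, counting every gap whether full or empty. Then push the loose parts case along the channel and fully home, straight, into that third gap with the fingers, without lifting or tipping it. Leave the other two cases, the tape roll and the screwdriver where they are.

Things in the scene. Friction and masses are not known exactly. Their poses are not given: they have to be found in the camera images.
- rack: fixed divider rack on the bench, 150 mm deep (x) and 304 mm long (y). Origin: centre of its underside; x points to its back, away from the robot, y along it. On a 10 mm deck: a front lip from x = -75 to -69 mm (top at z = 19 mm), an open channel, then seven upright dividers making six gaps, then a back wall with a steel rail on top.
- channel (a point): middle of the channel's floor, at rack x = -37, y = 0, z = 10 mm. The channel is 64 mm wide between the lip (x = -69 mm) and the front edges of the dividers (x = -5 mm), runs along y, and is open at both ends.
- gaps (a point): middle divider, at the deck, at rack x = 23, y = 0, z = 10 mm. Dividers are 4 mm thick, tops at z = 50 mm, every 50 mm from y = -150 to +150 mm. The six gaps between them, centred at y = +125, +75, +25, -25, -75, -125 mm, are 46 mm wide and run from x = -5 mm, open to the channel, 57 mm deep to the back wall at x = 52 mm.
- tall_end: the taller and larger of the two fixed black end blocks, 76 (x) by 30 mm (y), 100 mm high; it stands just outside the dividers at one end of the rack (either end), at rack x = 35, y = +168 or -168 mm. Origin: middle of its underside. Gaps are counted from this end. The block at the other end is a small one, 24 by 30 mm, 40 mm high.
- case_center (a point): centre (20 mm above its underside) of the loose case to be pushed, a lidded parts case, blue with a paper label, 58 (its x) by 33 (its y) by 40 mm high, its two far upright corners rounded (8 mm), plus a black lid knob 12 mm across and 10 mm high. It stands on the deck in the channel. Fully home, against the back wall, this point is at rack x = 23 mm.
- case: the same loose case, origin at the centre of its underside. About 200 g. At the start its x is along the rack's x to within 3 degrees, its label towards the robot.
- stock_a_center (a point): centre of another such case, already standing home in a gap of the rack, to be left alone: a lidded parts case, blue with a paper label, 58 (its x) by 33 (its y) by 40 mm high, its two far upright corners rounded (8 mm), plus a black lid knob 12 mm across and 10 mm high
- stock_b_center (a point): centre of a second case already standing home in another gap, to be left alone: same size
- tape: a loose roll of yellow tape lying flat on the bench to the left of the rack, 100 mm across, 76 mm hole, 48 mm high; origin: centre of its underside. Leave it alone.
- driver: a loose screwdriver lying on the bench to the right of the rack, about 200 mm long along its x; origin: under its middle. Leave it alone.
- rail1: section of the steel rail behind gap centre y = +125 mm of the rack (number 1 from the +y end of the rack, whichever end the tall block is at), 18 mm wide (x) and 50 mm long (y), level with its neighbours. Origin: centre of its top face, 62 mm above the bench, at rack x = 63 mm. Rigid.
- rail2: section of the steel rail behind gap centre y = +75 mm of the rack (number 2 from the +y end of the rack, whichever end the tall block is at), 18 mm wide (x) and 50 mm long (y), level with its neighbours. Origin: centre of its top face, 62 mm above the bench, at rack x = 63 mm. Rigid.
- rail3: section of the steel rail behind gap centre y = +25 mm of the rack (number 3 from the +y end of the rack, whichever end the tall block is at), 18 mm wide (x) and 50 mm long (y), level with its neighbours. Origin: centre of its top face, 62 mm above the bench, at rack x = 63 mm. Rigid.
- rail4: section of the steel rail behind gap centre y = -25 mm of the rack (number 4 from the +y end of the rack, whichever end the tall block is at), 18 mm wide (x) and 50 mm long (y), level with its neighbours. Origin: centre of its top face, 62 mm above the bench, at rack x = 63 mm. Rigid.
- rail5: section of the steel rail behind gap centre y = -75 mm of the rack (number 5 from the +y end of the rack, whichever end the tall block is at), 18 mm wide (x) and 50 mm long (y), level with its neighbours. Origin: centre of its top face, 62 mm above the bench, at rack x = 63 mm. Rigid.
- rail6: section of the steel rail behind gap centre y = -125 mm of the rack (number 6 from the +y end of the rack, whichever end the tall block is at), 18 mm wide (x) and 50 mm long (y), level with its neighbours. Origin: centre of its top face, 62 mm above the bench, at rack x = 63 mm. Rigid.
Mind the look-alikes: they are no part of the job. What is shaped like the case but turquoise is not meant. Of the things shaped like the tall_end, the black one is meant.

How it is judged (in metres and radians):
On the way, in this order (a step that is already met when the one before it is completed fails the run):
1. a finger touches the rail at the first gap from the tall end block (((y of tall_end in the frame of rack above 0 m and contact force between the fingers and rail1 above 0.3 N and contact force between the fingers and rail2 below 0.2 N) or (y of tall_end in the frame of rack below 0 m and contact force between the fingers and rail6 above 0.3 N and contact force between the fingers and rail5 below 0.2 N))), for 0.1 s.
2. then at the second gap (((y of tall_end in the frame of rack above 0 m and contact force between the fingers and rail2 above 0.3 N and contact force between the fingers and rail1 below 0.2 N and contact force between the fingers and rail3 below 0.2 N) or (y of tall_end in the frame of rack below 0 m and contact force between the fingers and rail5 above 0.3 N and contact force between the fingers and rail6 below 0.2 N and contact force between the fingers and rail4 below 0.2 N))), for 0.1 s.
3. then at the third gap (((y of tall_end in the frame of rack above 0 m and contact force between the fingers and rail3 above 0.3 N and contact force between the fingers and rail2 below 0.2 N and contact force between the fingers and rail4 below 0.2 N) or (y of tall_end in the frame of rack below 0 m and contact force between the fingers and rail4 above 0.3 N and contact force between the fingers and rail5 below 0.2 N and contact force between the fingers and rail3 below 0.2 N))), for 0.1 s.
4. the case is pushed fully home in the third gap (((y of tall_end in the frame of rack above 0 m and x of case_center in the frame of rack above 0.0165 m and z of case_center in the frame of rack below 0.034 m and angle between the x axis of rack and the x axis of case_center, either way round below 0.12 rad and angle between case_center's own z axis and vertical below 0.08 rad and y of case_center in the frame of rack between 0.017 and 0.033 m) or (y of tall_end in the frame of rack below 0 m and x of case_center in the frame of rack above 0.0165 m and z of case_center in the frame of rack below 0.034 m and angle between the x axis of rack and the x axis of case_center, either way round below 0.12 rad and angle between case_center's own z axis and vertical below 0.08 rad and y of case_center in the frame of rack between -0.033 and -0.017 m))), for 0.2 s.
At the end, for the whole second after the job is handed in: The case is upright on the deck in the third gap from the tall end block, at rest, within 6 mm of the back wall, 8 mm of the gap's centre line and 0.12 rad of straight; the other cases within 12 mm, tape roll and screwdriver within 20 mm of where they started (((y of tall_end in the frame of rack above 0 m and x of case_center in the frame of rack above 0.0165 m and z of case_center in the frame of rack below 0.034 m and angle between the x axis of rack and the x axis of case_center, either way round below 0.12 rad and angle between case_center's own z axis and vertical below 0.08 rad and y of case_center in the frame of rack between 0.017 and 0.033 m) or (y of tall_end in the frame of rack below 0 m and x of case_center in the frame of rack above 0.0165 m and z of case_center in the frame of rack below 0.034 m and angle between the x axis of rack and the x axis of case_center, either way round below 0.12 rad and angle between case_center's own z axis and vertical below 0.08 rad and y of case_center in the frame of rack between -0.033 and -0.017 m)) and linear speed of case below 0.01 m/s and not (distance of stock_a_center from where it was at the start of the episode above 0.012 m) and not (distance of stock_b_center from where it was at the start of the episode above 0.012 m) and not (distance of any of tape, driver from where it was at the start of the episode above 0.02 m)); the robot touches nothing.
It fails at once if the case is lifted more than 10 mm off the deck or tipped over 0.35 rad (z of case_center in the frame of rack above 0.04 m or angle between case_center's own z axis and vertical above 0.35 rad).
It fails at once if a finger touches the rail at the fourth gap or beyond ((y of tall_end in the frame of rack above 0 m and (contact force between the fingers and rail4 above 1 N or contact force between the fingers and rail5 above 1 N or contact force between the fingers and rail6 above 1 N)) or (y of tall_end in the frame of rack below 0 m and (contact force between the fingers and rail3 above 1 N or contact force between the fingers and rail2 above 1 N or contact force between the fingers and rail1 above 1 N))).
It fails at once if another case is moved more than 12 mm (distance of any of stock_a_center, stock_b_center from where it was at the start of the episode above 0.012 m).
It fails at once if the tape roll or the screwdriver is moved more than 20 mm (distance of any of tape, driver from where it was at the start of the episode above 0.02 m).
It also fails if it takes over 61 s, if anything falls off the work surface, if the arm or the gripper's body presses on something with over 40 N, if the wrist force passes 120 N, or if a joint passes its speed limit or range.

### The arm

A 7-joint arm with a two-finger parallel gripper is mounted at the origin on the work surface. World frame = base frame: x ahead of the robot, y to its left, z up, the work surface at z = 0. Lengths are in mm, angles in rad, forces in N, time in s.
With the tool pointing down it reaches from about 425 to 875 mm from the base axis. Payload 9.9 kg.
Tool frame: the origin (TCP) lies midway between the tips of the shut fingers; the grasp point (between the pads) lies 19 mm behind it; z points along the fingers, y is the direction in which the jaws open and shut (so a half turn about z gives the same grasp; the last joint's range is limited). The gripper opens to 85 mm and grips with 20 to 120 N. Pads are 22 mm wide; open, the fingers measure 114 mm over their backs; the gripper's body (76 mm by 85 mm) begins 54 mm behind the grasp point. The pads swing forward as they close: fully open they stand 13 mm farther back than shut.
Start: joints at [-1.245, 0.576, 0.025, 1.437, -0.015, 1.129, -0.057], TCP at [268.931, 619.117, 231.289] pointing down, gripper open.
Joint ranges: [-2.76, 2.76], [-0.34, 2.15], [-1.52, 1.57], [0.19, 2.46], [-1.09, 4.23], [0.17, 1.99], [-2.82, 2.82]. Speed limits (rad/s): [2.22, 2.22, 3.01, 3.01, 3.14, 3.14, 3.14].

### API

Orientations are given as a rotation vector (axis times angle).
In Python, from plant import manip gives the robot as it stands.
- The arm moves only by the tool servo_tool, never from a script. Its argument "plan" is a list of rows, each a list of 7 numbers: the shift along the tool's x, y, z in m, then the turn, a rotation vector about the tool's x, y, z in degrees, then the closure, from 0 (fully open) to 1 (shut). A call has 1 to 10 rows; each row is the pose to reach, as a shift and turn from the pose commanded when the call began, along the tool's axes at that moment; what a row does not reach only later rows make up. A row lasts 1/10 s, in which the tool goes at most 50 mm and 8.59 degrees, less where a joint would pass 70% of its speed; a pose out of reach is approached as far as the arm can. A call with a gripper value outside its range is refused whole. The fingers move at their own pace and stop on an object; the grip force is fixed at half the most. Time passes only in rows, so rows that repeat a pose let the fingers close. It gives the time, the measured TCP pose, the force and the opening at its end, in the units of the state.
- manip.get_state(): the state, without advancing time (a new reading comes with each control period).
- manip.camera(name): name is "scene" or "top" or "wrist"; returns (picture, depth): 384x512x3 uint8, red, green, blue; 384x512 float32, mm along the optical axis (not along the pixel's ray), 0 where there is no reading.
- manip.calibration(name): a dict with "fovy" (degrees; the focal length in pixels is half the picture's height over the tangent of half this angle, whatever the lens; pixels are square), "cx", "cy" (the principal point, pixels), "k1" (the pictures are not rectified: a ray, as slopes to the right and down, at radius r is drawn at 1 + k1 r^2 times it, then the intrinsics apply), "rvec" (rotation vector, rad) and "tvec" (3), from world to camera coordinates, as OpenCV has them; the wrist camera has in their place "hand_eye" (4x4, takes a point from camera to tool coordinates, whose origin is the TCP and whose axes are the flange's). Camera axes: x right, y down, z forward; pixel columns grow to the right and rows downward; lengths in mm; the calibration is good to about 2 mm. A picture is of the moment at which its call begins: read the wrist's pose just before it. calibration takes no time and is no camera call.
- manip.job_done(): hands the job in, once; it reports no verdict.
The state is a dict: "t": time; "joints": joint angles; "dq": joint speeds; "joint_efforts": joint torques, N m; "position": TCP position; "tool_rot": TCP orientation; "contact_force": force on the tool from outside, world axes, zero at the start; "moment": the same for the moment, N m; "grip_width": finger opening in mm.
Only numpy, scipy, OpenCV 4.12 (cv2) and the standard library are available. Lean on these libraries where they do the work, as an engineer would, in place of code of your own. Each camera call takes 0.05 s, during which the arm holds its last target. There are 200 camera calls.

## Working session

There is one attempt and no reset: what is moved stays moved. The work goes in short steps, Python scripts to look and compute and a tool call to move; the robot and the scene stay as the last step left them, time stands still between calls to the robot, and variables do not carry over. Pictures are saved under pics/ and viewed, about 8 in all and at most 12, crops included, and the job is handed in when it is done.

Besides the shell and the picture viewer there is one more tool, called after ">>>" as name(argument=value, ...), one argument or row to a line, values as JSON. servo_tool: Moves the arm, as the interface text tells. Its arguments: {"type":"object","properties":{"plan":{"type":"array"}},"required":["plan"]}

```bash
ls; mkdir -p pics
cat > h.py <<'E'
import numpy as np, cv2
from plant import manip
from scipy.spatial.transform import Rotation as R
def K(c):
    f=192/np.tan(np.radians(c['fovy'])/2); return f
def cloud(name):
    s=manip.get_state(); c=manip.calibration(name); im,d=manip.camera(name)
    f=K(c); v,u=np.mgrid[0:384,0:512].astype(float)
    xd=(u-c['cx'])/f; yd=(v-c['cy'])/f; x,y=xd.copy(),yd.copy()
    for _ in range(10):
        k=1+c['k1']*(x*x+y*y); x=xd/k; y=yd/k
    P=np.dstack([x*d,y*d,d])
    if 'hand_eye' in c:
        T=np.array(c['hand_eye']); Rt=R.from_rotvec(s['tool_rot']).as_matrix()
        W=(P@T[:3,:3].T+T[:3,3])@Rt.T+np.array(s['position'])
    else:
        Rm=R.from_rotvec(np.ravel(c['rvec'])).as_matrix(); W=(P-np.ravel(c['tvec']))@Rm
    W[d==0]=np.nan
    return im,d,W
E
python3 - <<'E'
from h import *
print(manip.get_state())
ims=[]
for n in ['scene','top']:
    im,d,W=cloud(n); np.savez(n,im=im,W=W); ims.append(im); print(n,manip.calibration(n),(d==0).mean())
cv2.imwrite('pics/a.png',cv2.cvtColor(cv2.resize(ims[0],(800,600)),cv2.COLOR_RGB2BGR))
cv2.imwrite('pics/b.png',cv2.cvtColor(cv2.resize(ims[1],(800,600)),cv2.COLOR_RGB2BGR))
E
```

```text
pics
{'t': 0.0, 'joints': array([-1.24481873,  0.57651673,  0.02484519,  1.43793038, -0.01498536,
        1.12899579, -0.05649183]), 'dq': array([-3.04446824e-05,  6.80948106e-04,  9.85523728e-04, -1.57126165e-03,
       -1.51758825e-03,  4.33096726e-04, -8.22289878e-04]), 'joint_efforts': array([ 1.01286241e-03, -7.65772176e+01,  2.25049071e+00, -2.85975337e+01,
        1.52211555e-02,  1.28873342e-02, -4.37029357e-06]), 'position': array([268.73956024, 618.69137838, 230.44513436]), 'tool_rot': array([-6.39061316e-01, -3.07566126e+00,  2.58895088e-03]), 'contact_force': array([-0.44828843,  0.31483022,  0.89996426]), 'moment': array([-0.04864533,  0.03187075,  0.01474142]), 'grip_width': 85.59570077689865}
scene {'fovy': 54.79497595061118, 'cx': 261.13398284726287, 'cy': 194.89352463456527, 'k1': 0.008852769570682704, 'rvec': array([ 1.88806515,  1.39721661, -0.65974247]), 'tvec': array([-156.02475272, -286.55911619, 1452.23115926])} 0.0039825439453125
top {'fovy': 52.48002112776657, 'cx': 253.44878419838176, 'cy': 199.76943167838806, 'k1': -0.029935274482671206, 'rvec': array([ 2.16426969, -2.1372456 ,  0.12698189]), 'tvec': array([  -8.2841021 ,  551.60847446, 1055.57199375])} 0.0036824544270833335
```

View pics/a.png

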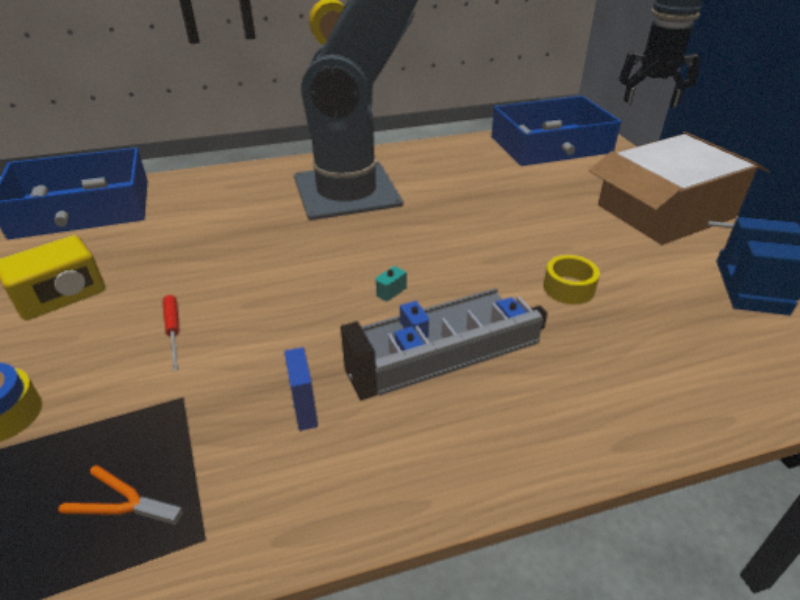

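View pics/b.png

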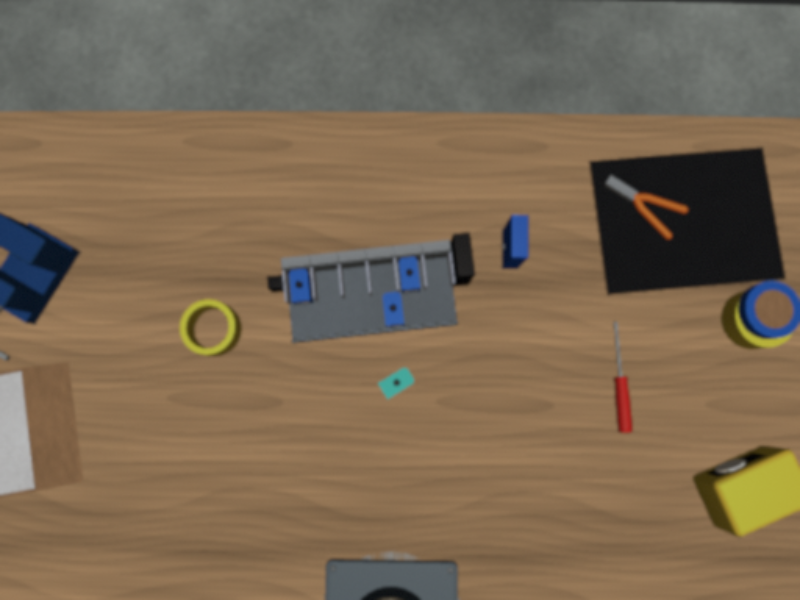

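The scene view (800×600) shows the black tall block at (358,360) and the tape at (572,280). In the top view the tall black block is at (462,258), at the right (−y) end. The loose case is at (393,308), stock cases at (299,285) and (409,272), tape at (209,327) and screwdriver at (622,380). The third gap from the tall end is the empty one at rack y=-25. I'll measure the poses next.

Run:
```python
from h import *
Z=np.load('top.npz'); im,W=Z['im'],Z['W']
v,u=np.mgrid[0:384,0:512]
roi=(u>175)&(u<310)&(v>145)&(v<225)
z=W[...,2]
print('bench z',np.nanmedian(z[230:240,100:150]), np.nanmedian(z[120:140,200:260]))
def rect(m,n):
    p=W[m][:,:2]; p=p[~np.isnan(p).any(1)]
    r=cv2.minAreaRect(p.astype(np.float32)); print(n,len(p),'z',np.nanmedian(z[m]),'c',np.round(r[0],1),np.round(r[1],1),round(r[2],2),'mean',p.mean(0).round(1)); return p
rail=roi&(z>56)&(z<68)&(u>184)&(u<286)
p=rect(rail,'rail')
vx,vy,x0,y0=cv2.fitLine(p.astype(np.float32),cv2.DIST_HUBER,0,.01,.01).ravel(); print('rail line yaw',np.degrees(np.arctan2(-vx*np.sign(vy),abs(vy))),x0,y0)
hsv=cv2.cvtColor(im,cv2.COLOR_RGB2HSV)
blue=(hsv[...,0]>105)&(hsv[...,0]<125)&(hsv[...,1]>120)&(hsv[...,2]>60)
n,l,st,c=cv2.connectedComponentsWithStats((blue&roi).astype(np.uint8))
for i in range(1,n):
    if st[i,4]>60: print(st[i],c[i]); rect((l==i)&(z>42),'blue%d'%i)
blk=roi|((u>165)&(u<310)&(v>140)&(v<190)); 
rect(blk&(z>85)&(z<110)&(u<305),'tall'); rect((u>168)&(u<183)&(v>172)&(v<190)&(z>33)&(z<46),'small')
rect(roi&(z>5)&(z<24),'deck')
yel=(hsv[...,0]>20)&(hsv[...,0]<35)&(hsv[...,1]>150)&(u>105)&(u<160)&(v>185)&(v<235)
rect(yel&(z>40),'tape')
```

```text
bench z 0.796990966384304 0.680737466366306
rail 753 z 62.09636791796836 c [606.3  44.9] [115.8 280.9] 6.91 mean [649.8  51.6]
rail line yaw 7.128085 652.80817 50.454605
[255 164  14  22 249] [261.51405622 174.63855422]
blue1 242 z 50.45734330299487 c [621.8 -23.1] [58.1 32.8] 6.95 mean [620.8 -23.2]
[185 172  14  22 266] [191.42481203 182.41353383]
blue2 247 z 50.94408431216833 c [597.8 172.5] [57.4 34. ] 7.24 mean [596.8 171.9]
[245 187  14  22 245] [251.15102041 197.28163265]
blue3 237 z 50.13109869282959 c [558.   5.] [57.9 32.7] 6.97 mean [557.1   4.8]
tall 338 z 99.63396789703783 c [ 645.9 -115.3] [76.3 30.3] 6.68 mean [ 644.7 -115. ]
small 90 z 40.73124815002626 c [607.9 215.8] [29.2 33.6] 5.96 mean [604.8 218.1]
deck 3797 z 10.61009159146731 c [599.9  30. ] [228.6 387. ] 0.95 mean [576.   43.5]
tape 416 z 48.27798240869359 c [520.5 333.4] [95.1 98.3] 0.89 mean [520.2 333.1]
```

```bash
cat > g.py <<'E'
import sys
from h import *
YAW=np.radians(7.0); O=np.array([590.3,47.1])
ex=np.array([np.cos(YAW),np.sin(YAW)]); ey=np.array([-ex[1],ex[0]])
def w(r): return np.r_[O+r[0]*ex+r[1]*ey, r[2]]
def rack(p): q=np.array(p[:2])-O; return np.round([q@ex,q@ey,p[2]],1)
def go(r):
    s=manip.get_state(); Rt=R.from_rotvec(s['tool_rot'])
    d=Rt.inv().apply(w(r)-s['position'])
    Rd=R.from_matrix(np.c_[np.r_[-ex,0],np.r_[ey,0],[0,0,-1]])
    print('t',s['t'],'rack now',rack(s['position']),'F',np.round(s['contact_force'],1),'grip',s['grip_width'])
    print('shift mm',d.round(1),'turn deg',np.degrees((Rt.inv()*Rd).as_rotvec()).round(2))
if __name__=='__main__': go([float(a) for a in sys.argv[1:4]])
E
python3 g.py 63 -122 200
```

```text
t 0.1 rack now [-249.5  606.6  230.5] F [-0.4 -0.4  0.6] grip 85.48323853781929
shift mm [-638.8 -469.3   31.3] turn deg [-9.000e-02 -2.000e-02 -3.048e+01]
```

>>> servo_tool(
  plan=[
    [-0.035,-0.026,0,0,0,-3,1],
    [-0.07,-0.052,0,0,0,-6,1],
    [-0.105,-0.078,0,0,0,-9,1],
    [-0.14,-0.104,0,0,0,-12,1],
    [-0.175,-0.13,0,0,0,-15,1],
    [-0.21,-0.156,0,0,0,-18,1],
    [-0.245,-0.182,0,0,0,-21,1],
    [-0.28,-0.208,0,0,0,-24,1],
    [-0.315,-0.234,0,0,0,-27,1],
    [-0.35,-0.26,0,0,0,-30.5,1],
  ],
)

```text
t: 1.1
position: [486.9, 239.5, 231.1]
tool_rot: [0.196, -3.135, 0.0]
contact_force: [0.6, -0.1, -0.7]
grip_width: 0.0
```

```bash
python3 g.py 63 -122 200
```

```text
t 1.1 rack now [-79.2 203.5 231.1] F [ 0.6 -0.1 -0.7] grip 0.048606943364418786
shift mm [-141.4 -325.9   31.1] turn deg [-0.01 -0.02  0.15]
```

>>> servo_tool(
  plan=[
    [-0.016,-0.036,0.0,0,0,0,1],
    [-0.032,-0.072,0.0,0,0,0,1],
    [-0.048,-0.108,0.0,0,0,0,1],
    [-0.064,-0.145,0.0,0,0,0,1],
    [-0.08,-0.181,0.0,0,0,0,1],
    [-0.095,-0.217,0.0,0,0,0,1],
    [-0.11,-0.253,0.0,0,0,0,1],
    [-0.126,-0.29,0.0,0,0,0,1],
    [-0.1415,-0.326,0.03,0,0,0,1],
    [-0.1415,-0.326,0.03,0,0,0,1],
  ],
)

```text
t: 2.1
position: [666.0, -72.1, 196.7]
tool_rot: [0.181, -3.131, 0.005]
contact_force: [-0.8, -1.1, -0.5]
grip_width: -0.1
```

Run:
```python
from g import *
go([63,-124,85])
im,d,W=cloud('wrist'); np.savez('wr',im=im,W=W)
print('rail z med', np.nanmedian(W[...,2][(W[...,2]>55)&(W[...,2]<70)]))
q=W[...,:2]-O; X=q@ex; Y=q@ey; Z=W[...,2]
m=(Z>56)&(Z<68)&(Y>-140)&(Y<60)&(X>40)&(X<90); print('rail x range',np.percentile(X[m],[2,50,98]),m.sum())
m=(Z>90)&(Z<108)&(X>-20)&(X<90)&(Y<-120); print('tall',m.sum(), np.percentile(Y[m],[2,98]) if m.any() else '', np.percentile(X[m],[2,98]) if m.any() else '')
m=(Z>42)&(Z<53.5)&(im[...,2]>im[...,0].astype(int)+40)&(X<0); print('case',m.sum(), [cv2.minAreaRect(np.c_[X[m],Y[m]].astype(np.float32))] if m.sum()>20 else '')
cv2.imwrite('pics/c.png',cv2.cvtColor(im,cv2.COLOR_RGB2BGR))
```

```text
t 2.1 rack now [  60.6 -127.5  196.7] F [-0.8 -1.1 -0.5] grip -0.07871671495668736
shift mm [ -3.1   3.9 111.7] turn deg [-0.17 -0.34 -0.39]
rail z med 61.330760870058725
rail x range [52.90838932 61.33838481 70.6656465 ] 4843
tall 8303 [-283.08467886 -155.0879981 ] [-1.51519249 86.68536124]
case 3212 [((-34.169219970703125, -57.00047302246094), (68.94081115722656, 68.33293151855469), 89.8094711303711)]
```

View pics/c.png

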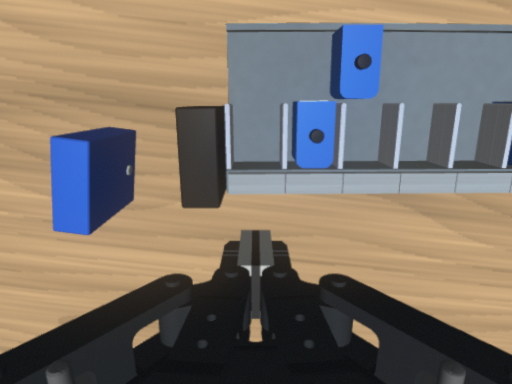

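The wrist view confirms it: tall block at (200,155), gap 1 empty, gap 2 with stock at (316,135), gap 3 empty, and the loose case at (360,60). I'll go down over the rail at gap 1.

>>> servo_tool(
  plan=[
    [0,0,0.02,0,0,0,1],
    [0,0,0.045,0,0,0,1],
    [0,0,0.07,0,0,0,1],
    [0,0,0.09,0,0,0,1],
    [0,0,0.105,0,0,0,1],
    [0,0,0.12,0,0,0,1],
    [0,0,0.125,0,0,0,1],
    [0,0,0.13,0,0,0,1],
    [0,0,0.13,0,0,0,1],
    [0,0,0.13,0,0,0,1],
  ],
)

```text
t: 3.15
position: [667.0, -65.1, 71.9]
tool_rot: [-0.192, 3.135, -0.0]
contact_force: [0.9, -0.2, 0.2]
grip_width: 0.1
```

```bash
python3 g.py 62.5 -124 61.5
```

```text
t 3.15 rack now [  62.5 -120.7   71.9] F [ 0.9 -0.2  0.2] grip 0.05348554288284839
shift mm [ 0.  -3.3 10.4] turn deg [-0.01  0.05  0.01]
```

>>> servo_tool(
  plan=[
    [0,-0.003,0.004,0,0,0,1],
    [0,-0.003,0.007,0,0,0,1],
    [0,-0.003,0.009,0,0,0,1],
    [0,-0.003,0.01,0,0,0,1],
    [0,-0.003,0.0105,0,0,0,1],
    [0,-0.003,0.011,0,0,0,1],
    [0,-0.003,0.011,0,0,0,1],
    [0,-0.003,0.011,0,0,0,1],
  ],
)

```text
t: 3.95
position: [667.0, -68.4, 62.2]
tool_rot: [-0.192, 3.135, -0.001]
contact_force: [-7.2, 0.5, 18.4]
grip_width: 0.3
```

>>> servo_tool(
  plan=[
    [0,0.002,-0.0003,0,0,0,1],
    [0,0.01,-0.0003,0,0,0,1],
    [0,0.018,-0.0003,0,0,0,1],
    [0,0.026,-0.0003,0,0,0,1],
    [0,0.034,-0.0003,0,0,0,1],
    [0,0.042,-0.0003,0,0,0,1],
    [0,0.049,-0.0003,0,0,0,1],
    [0,0.049,-0.0003,0,0,0,1],
    [0,0.049,-0.0003,0,0,0,1],
    [0,0.049,-0.0003,0,0,0,1],
  ],
)

```text
t: 4.95
position: [662.5, -20.3, 62.2]
tool_rot: [-0.191, 3.132, -0.002]
contact_force: [1.3, -2.6, 10.5]
grip_width: 0.1
```

```bash
python3 g.py 62.5 -26 61.5
```

```text
t 4.95 rack now [ 63.4 -75.7  62.2] F [ 1.3 -2.6 10.5] grip 0.06315186421810992
shift mm [ 1.  49.7  0.6] turn deg [-0.08  0.19 -0.02]
```

>>> servo_tool(
  plan=[
    [0.0005,0.002,0,0,0,0,1],
    [0.0005,0.01,0,0,0,0,1],
    [0.0005,0.018,0,0,0,0,1],
    [0.0005,0.026,0,0,0,0,1],
    [0.0005,0.034,0,0,0,0,1],
    [0.0005,0.042,0,0,0,0,1],
    [0.0005,0.048,0,0,0,0,1],
    [0.0005,0.048,0,0,0,0,1],
    [0.0005,0.048,0,0,0,0,1],
    [0.0005,0.048,0,0,0,0,1],
  ],
)

```text
t: 5.95
position: [656.2, 27.1, 62.2]
tool_rot: [-0.191, 3.132, -0.002]
contact_force: [0.4, -2.4, 10.4]
grip_width: 0.1
```

```bash
python3 g.py -37 -85 100
```

```text
t 5.95 rack now [ 63.  -27.9  62.2] F [ 0.4 -2.4 10.4] grip 0.06279515603354545
shift mm [ 99.8 -57.2 -38.1] turn deg [-0.08  0.19 -0.03]
```

>>> servo_tool(
  plan=[
    [0,0,-0.01,0,0,0,1],
    [0,0,-0.03,0,0,0,1],
    [0,0,-0.043,0,0,0,1],
    [0.025,-0.015,-0.043,0,0,0,1],
    [0.055,-0.03,-0.043,0,0,0,1],
    [0.08,-0.045,-0.043,0,0,0,1],
    [0.1,-0.057,-0.043,0,0,0,1],
    [0.1,-0.057,-0.043,0,0,0,1],
    [0.1,-0.057,-0.043,0,0,0,1],
    [0.1,-0.057,-0.043,0,0,0,1],
  ],
)

```text
t: 6.95
position: [563.3, -39.7, 103.9]
tool_rot: [-0.194, 3.134, 0.001]
contact_force: [0.6, 0.6, -0.3]
grip_width: 0.1
```

Run:
```python
from g import *
go([-37,-85,27])
im,d,W=cloud('wrist')
q=W[...,:2]-O; X=q@ex; Y=q@ey; Z=W[...,2]
m=(Z>42)&(Z<53.5)&(im[...,2]>im[...,0].astype(int)+40)&(X<-2)&(X>-80)&(Y>-150)&(Y<50); print('case wrist',m.sum(), [cv2.minAreaRect(np.c_[X[m],Y[m]].astype(np.float32))] if m.sum()>20 else '')
im,d,W=cloud('top')
q=W[...,:2]-O; X=q@ex; Y=q@ey; Z=W[...,2]
m=(Z>42)&(Z<53.5)&(im[...,2]>im[...,0].astype(int)+40)&(X<-2)&(X>-80)&(Y>-150)&(Y<50); print('case top',m.sum(), [cv2.minAreaRect(np.c_[X[m],Y[m]].astype(np.float32))] if m.sum()>20 else '')
```

```text
t 6.95 rack now [-37.4 -82.9 103.9] F [ 0.6  0.6 -0.3] grip 0.1261657921212789
shift mm [-0.3 -2.1 76.9] turn deg [0.02 0.07 0.07]
case wrist 4325 [((-35.10274124145508, -41.58143615722656), (37.0710334777832, 65.77775573730469), 89.19269561767578)]
case top 0
```

>>> servo_tool(
  plan=[
    [0,-0.002,0.015,0,0,0,1],
    [0,-0.002,0.03,0,0,0,1],
    [0,-0.002,0.045,0,0,0,1],
    [0,-0.002,0.06,0,0,0,1],
    [0,-0.002,0.072,0,0,0,1],
    [0,-0.002,0.078,0,0,0,1],
    [0,-0.002,0.078,0,0,0,1],
    [0,-0.002,0.078,0,0,0,1],
  ],
)

```text
t: 7.85
position: [562.9, -42.5, 25.9]
tool_rot: [-0.193, 3.135, -0.0]
contact_force: [-0.1, -0.3, 0.1]
grip_width: 0.1
```

Run:
```python
from g import *
go([-37,-68,27])
im,d,W=cloud('wrist')
cv2.imwrite('pics/d.png',cv2.cvtColor(im,cv2.COLOR_RGB2BGR))
```

```text
t 7.85 rack now [-38.1 -85.6  25.9] F [-0.1 -0.3  0.1] grip 0.08289571207040763
shift mm [-1.1 17.6 -1.1] turn deg [-0.    0.02  0.03]
```

View pics/d.png

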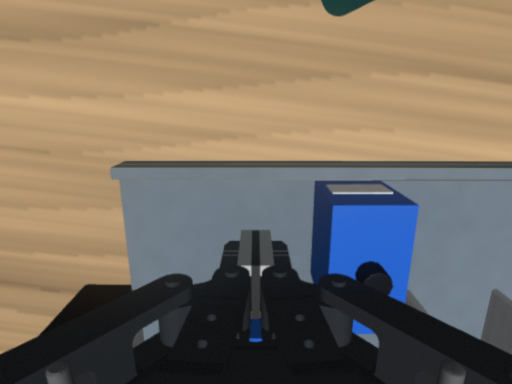

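The view shows the case at (365,255), clear of the shut fingertips at (255,250), inside the channel. I'll push it along +y slowly, stopping a little short.

>>> servo_tool(
  plan=[
    [-0.001,0.004,0,0,0,0,1],
    [-0.001,0.008,0,0,0,0,1],
    [-0.001,0.012,0,0,0,0,1],
    [-0.001,0.015,0,0,0,0,1],
    [-0.001,0.018,0,0,0,0,1],
    [-0.001,0.021,0,0,0,0,1],
    [-0.001,0.024,0,0,0,0,1],
    [-0.001,0.0265,0,0,0,0,1],
    [-0.001,0.0285,0,0,0,0,1],
    [-0.001,0.0285,0,0,0,0,1],
  ],
)

```text
t: 8.9
position: [560.2, -13.9, 25.6]
tool_rot: [-0.193, 3.136, 0.0]
contact_force: [1.5, -1.9, 2.1]
grip_width: -0.2
```

```bash
cat > c.py <<'E'
from g import *
go([-37,-56,27])
im,d,W=cloud('wrist')
q=W[...,:2]-O; X=q@ex; Y=q@ey; Z=W[...,2]
i=im.astype(int); b=(i[...,2]>i[...,0]+50)&(X<-0)&(X>-75)&(Y>-80)&(Y<30)
m=b&(Z>47)&(Z<53)
for x0 in range(-66,-5,8):
    k=m&(X>x0)&(X<x0+8)
    if k.sum()>15: print(x0+4,k.sum(),np.percentile(Y[k],[1,99]).round(1))
cv2.imwrite('pics/e%d.png'%int(100*manip.get_state()['t']),cv2.cvtColor(im,cv2.COLOR_RGB2BGR))
E
python3 c.py; ls pics
```

```text
t 8.9 rack now [-37.3 -56.9  25.6] F [ 1.5 -1.9  2.1] grip -0.1634329774271655
shift mm [-0.3  0.9 -1.4] turn deg [0.   0.01 0.03]
-62 1705 [-42.8 -10.3]
-54 1596 [-42.8 -10.2]
-46 1477 [-42.7 -10.2]
-38 724 [-41.1 -10.1]
-30 23 [-33.6  -9.6]
-14 71 [-15.6 -11.5]
a.png
b.png
c.png
d.png
e894.png
```

>>> servo_tool(
  plan=[
    [0,0.001,0,0,0,0,1],
    [0,0.0015,0,0,0,0,1],
    [0,0.0015,0,0,0,0,1],
    [0,0.0,0,0,0,0,1],
    [0,-0.01,0,0,0,0,1],
    [0,-0.01,-0.015,0,0,0,1],
    [0,-0.01,-0.04,0,0,0,1],
    [0,-0.01,-0.065,0,0,0,1],
    [0,-0.01,-0.075,0,0,0,1],
    [0,-0.01,-0.075,0,0,0,1],
  ],
)

```text
t: 9.95
position: [562.0, -24.4, 101.6]
tool_rot: [-0.192, 3.133, 0.0]
contact_force: [0.3, 0.6, 0.1]
grip_width: -0.1
```

```bash
python3 g.py -105 -25 100
```

```text
t 9.95 rack now [-36.8 -67.6 101.6] F [0.3 0.6 0.1] grip -0.09344996956729165
shift mm [68.2 42.6  1.5] turn deg [-0.01  0.13  0.01]
```

>>> servo_tool(
  plan=[
    [0.01,0.0,0,0,0,0,1],
    [0.03,0.01,0,0,0,0,1],
    [0.045,0.025,0,0,0,0,1],
    [0.058,0.0425,0,0,0,0,1],
    [0.058,0.0425,0,0,0,0,1],
    [0.058,0.0425,0,0,0,0,1],
    [0.058,0.0425,0,0,0,0,1],
  ],
)

```text
t: 10.65
position: [498.6, 10.3, 100.1]
tool_rot: [0.191, -3.135, 0.001]
contact_force: [0.1, 0.8, 0.5]
grip_width: -0.1
```

Run:
```python
from g import *
go([-95,-25,29])
im,d,W=cloud('top')
q=W[...,:2]-O; X=q@ex; Y=q@ey; Z=W[...,2]; i=im.astype(int)
for n,m in [('blue',(i[...,2]>i[...,0]+50)&(i[...,2]>i[...,1]+40)&(abs(Z-50.5)<4)&(X>-70)&(X<0)&(abs(Y)<90)),('turq',(i[...,1]>i[...,0]+50)&(X<-60)&(X>-250)&(abs(Y)<120)&(Z>20)&(Z<60))]:
    print(n,m.sum(), cv2.minAreaRect(np.c_[X[m],Y[m]].astype(np.float32)) if m.sum()>5 else '', (X[m].max(),Y[m].min(),Y[m].max()) if m.any() else '')
```

```text
t 10.65 rack now [-95.5 -25.3 100.1] F [0.1 0.8 0.5] grip -0.0794171902309775
shift mm [-0.5  0.4 71.1] turn deg [-0.02 -0.04 -0.01]
blue 0  
turq 0
```

Run:
```python
from g import *
Zt=np.load('top.npz'); im,W=Zt['im'],Zt['W']
q=W[...,:2]-O; X=q@ex; Y=q@ey; Z=W[...,2]; i=im.astype(int)
m=(i[...,1]>i[...,0]+40)&(X<-70)&(X>-300)&(abs(Y)<120)&(Z>20)&(Z<60)
print(m.sum(),X[m].min(),X[m].max(),Y[m].min(),Y[m].max())
```

```text
238 -192.49139422118364 -145.80559221585736 -59.55673023119355 1.599019791099807
```

>>> servo_tool(
  plan=[
    [0,0,0.015,0,0,0,1],
    [0,0,0.03,0,0,0,1],
    [0,0,0.045,0,0,0,1],
    [0,0,0.06,0,0,0,1],
    [0,0,0.068,0,0,0,1],
    [0,0,0.07,0,0,0,1],
    [0,0,0.07,0,0,0,1],
    [0,0,0.07,0,0,0,1],
  ],
)

```text
t: 11.5
position: [499.0, 10.9, 31.1]
tool_rot: [-0.192, 3.135, -0.0]
contact_force: [-0.4, 0.5, 0.3]
grip_width: 0.1
```

```bash
python3 c.py
```

```text
t 11.5 rack now [-95.  -24.8  31.1] F [-0.4  0.5  0.3] grip 0.1327856441634567
shift mm [-58.  -31.2   4.1] turn deg [-0.    0.05  0.01]
-62 164 [-27.  -22.1]
```

>>> servo_tool(
  plan=[
    [-0.006,0,0.002,0,0,0,1],
    [-0.01,0,0.002,0,0,0,1],
    [-0.014,0,0.002,0,0,0,1],
    [-0.018,0,0.002,0,0,0,1],
    [-0.021,0,0.002,0,0,0,1],
    [-0.024,0,0.002,0,0,0,1],
    [-0.027,0,0.002,0,0,0,1],
    [-0.03,0,0.002,0,0,0,1],
    [-0.033,0,0.002,0,0,0,1],
    [-0.033,0,0.002,0,0,0,1],
  ],
)

```text
t: 12.55
position: [532.2, 15.2, 28.6]
tool_rot: [-0.192, 3.135, 0.0]
contact_force: [0.2, -0.5, 0.5]
grip_width: -0.4
```

```bash
python3 c.py
python3 - <<'E'
from h import *
im,d,W=cloud('scene'); cv2.imwrite('pics/f.png',cv2.cvtColor(cv2.resize(im[170:270,200:370],None,fx=4,fy=4,interpolation=2),cv2.COLOR_RGB2BGR))
E
```

```text
t 12.55 rack now [-61.6 -24.6  28.6] F [ 0.2 -0.5  0.5] grip -0.40707785435494237
shift mm [-24.5 -31.4   1.7] turn deg [0.   0.06 0.02]
-38 104 [-26.7 -21.9]
-30 157 [-26.7 -21.9]
```

View pics/f.png

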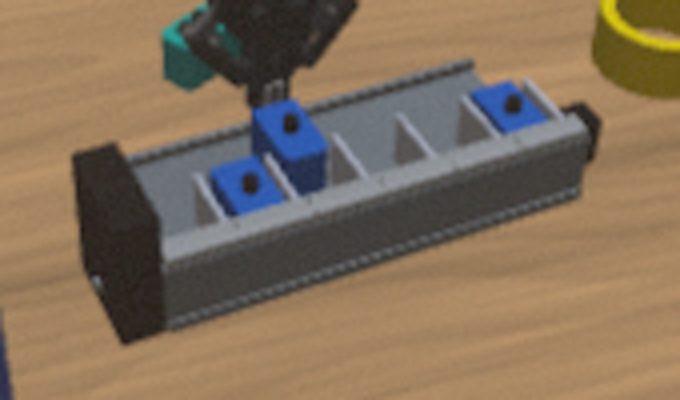

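The case, at (290,135), is straight and its nose is just in the third gap, clear of both dividers. I'll keep pushing.

>>> servo_tool(
  plan=[
    [-0.003,0,0,0,0,0,1],
    [-0.007,0,0,0,0,0,1],
    [-0.011,0,0,0,0,0,1],
    [-0.015,0,0,0,0,0,1],
    [-0.019,0,0,0,0,0,1],
    [-0.023,0,0,0,0,0,1],
    [-0.027,0,0,0,0,0,1],
    [-0.031,0,0,0,0,0,1],
    [-0.035,0,0,0,0,0,1],
    [-0.037,0,0,0,0,0,1],
  ],
)

```text
t: 13.65
position: [568.7, 19.6, 28.6]
tool_rot: [-0.192, 3.135, 0.0]
contact_force: [-3.8, -1.2, 2.6]
grip_width: 0.1
```

>>> servo_tool(
  plan=[
    [-0.002,0,0,0,0,0,1],
    [-0.003,0,0,0,0,0,1],
    [-0.004,0,0,0,0,0,1],
    [-0.005,0,0,0,0,0,1],
    [-0.005,0,0,0,0,0,1],
  ],
)

```text
t: 14.15
position: [573.4, 20.2, 28.6]
tool_rot: [-0.192, 3.135, 0.0]
contact_force: [-0.1, -0.4, -0.8]
grip_width: 0.1
```

```bash
python3 g.py -17 -25 28
```

```text
t 14.15 rack now [-20.1 -24.6  28.6] F [-0.1 -0.4 -0.8] grip 0.14745148131707245
shift mm [-3.1 -0.4  0.6] turn deg [0.   0.03 0.02]
```

Not against the wall yet. Continue in small steps and watch the force.

>>> servo_tool(
  plan=[
    [-0.001,0,0,0,0,0,1],
    [-0.002,0,0,0,0,0,1],
    [-0.003,0,0,0,0,0,1],
    [-0.003,0,0,0,0,0,1],
  ],
)

```text
t: 14.55
position: [575.9, 20.5, 28.5]
tool_rot: [0.192, -3.135, 0.0]
contact_force: [-2.9, 0.4, 1.6]
grip_width: 0.1
```

```bash
python3 c.py
```

```text
t 14.55 rack now [-17.6 -24.7  28.5] F [-2.9  0.4  1.6] grip 0.0648000748822079
shift mm [ 19.4 -31.3   1.6] turn deg [-0.   -0.03  0.02]
-6 26 [-80. -77.]
```

>>> servo_tool(
  plan=[
    [-0.001,0,0,0,0,0,1],
    [-0.002,0,0,0,0,0,1],
    [-0.002,0,0,0,0,0,1],
    [-0.002,0,0,0,0,0,1],
  ],
)

```text
t: 15.0
position: [575.8, 20.5, 28.5]
tool_rot: [0.192, -3.132, 0.0]
contact_force: [-9.8, -0.7, 6.1]
grip_width: 0.0
```

The finger no longer advances and the force is rising, so the case is against the wall. I'll back off and rise.

>>> servo_tool(
  plan=[
    [0.005,0,0,0,0,0,1],
    [0.02,0,0,0,0,0,1],
    [0.035,0,0,0,0,0,1],
    [0.035,0,-0.02,0,0,0,1],
    [0.035,0,-0.06,0,0,0,1],
    [0.035,0,-0.1,0,0,0,1],
    [0.035,0.04,-0.14,0,0,0,1],
    [0.035,0.08,-0.17,0,0,0,1],
    [0.035,0.12,-0.19,0,0,0,1],
    [0.035,0.16,-0.2,0,0,0,1],
  ],
)

```text
t: 16.0
position: [524.9, 177.8, 231.6]
tool_rot: [-0.192, 3.13, 0.004]
contact_force: [0.8, -0.4, 0.8]
grip_width: 0.1
```

>>> servo_tool(
  plan=[
    [0,0.045,0,0,0,0,1],
    [0,0.09,0,0,0,0,1],
    [0,0.135,0,0,0,0,1],
    [0,0.18,0,0,0,0,1],
    [0,0.22,0,0,0,0,1],
    [0,0.26,0,0,0,0,1],
    [0,0.26,0,0,0,0,1],
    [0,0.26,0,0,0,0,1],
  ],
)

```text
t: 16.8
position: [491.6, 434.6, 228.2]
tool_rot: [-0.196, 3.135, 0.001]
contact_force: [0.4, -0.8, 0.4]
grip_width: 0.0
```

Run:
```python
from g import *
go([0,0,0])
im,d,W=cloud('top')
q=W[...,:2]-O; X=q@ex; Y=q@ey; Z=W[...,2]
hsv=cv2.cvtColor(im,cv2.COLOR_RGB2HSV)
b=(hsv[...,0]>105)&(hsv[...,0]<125)&(hsv[...,1]>120)&(hsv[...,2]>60)&(abs(X)<80)&(abs(Y)<150)
n,l,st,c=cv2.connectedComponentsWithStats(b.astype(np.uint8))
for i in range(1,n):
    m=(l==i)&(Z>42)
    if m.sum()>60: print(c[i].round(),np.median(Z[m]),cv2.minAreaRect(np.c_[X[m],Y[m]].astype(np.float32)))
yel=(hsv[...,0]>20)&(hsv[...,0]<35)&(hsv[...,1]>150)&(Z>40)&(abs(W[...,0]-520)<90)&(abs(W[...,1]-333)<90)
print('tape',cv2.minAreaRect(W[yel][:,:2].astype(np.float32)))
cv2.imwrite('pics/g.png',cv2.cvtColor(cv2.resize(im,(800,600)),cv2.COLOR_RGB2BGR))
```

```text
t 16.8 rack now [-50.7 396.6 228.2] F [ 0.4 -0.8  0.4] grip 0.04418524579319349
shift mm [ -49.6 -396.8  228.1] turn deg [0.03 0.03 0.14]
[261. 175.] 50.200832294504394 ((23.026683807373047, -73.41354370117188), (57.89212417602539, 32.73688507080078), 0.056209735572338104)
[244. 176.] 50.22821554020227 ((23.15228271484375, -24.141130447387695), (32.69301986694336, 58.64572525024414), 89.43948364257812)
[191. 182.] 50.30613866227183 ((22.813261032104492, 123.41928100585938), (57.71784210205078, 33.430686950683594), 0.36959049105644226)
tape ((520.9649658203125, 333.121337890625), (96.81592559814453, 97.03848266601562), 33.62092590332031)
```

View pics/g.png

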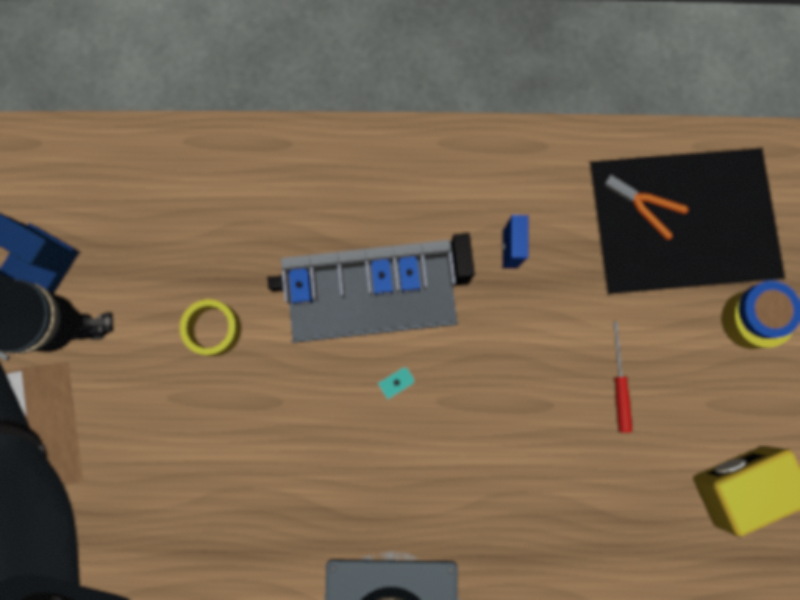

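The case is home at rack (23, -24), straight, and everything else is where it was, including the tape at (209,327) and the driver at (622,380). The arm is clear, so I'm handing in.

```bash
python3 -c "
from plant import manip; print(manip.job_done())"
```

```text
the job is handed in; nothing more can be done
None
```

I carried out the whole task and handed it in at about 17 s of the 61 s allowed. The interface reports no verdict, so I don't have the judged result.

- **Rail:** The tall black block is at the rack's -y end. I slid the shut fingertips along the rail from there, stopping at rack y ≈ -124, -76 and -28 mm. Contact force was 18 N at the first gap and about 10 N at the other two. I lifted off without going further.
- **Case:** I pushed the loose case about 13 mm along the channel. Then I pushed it from the front into the third gap, stopping when it no longer moved and the force rose to about 10 N.

**Last checks (top camera):**

| Item | Measured |
|---|---|
| Case position in the rack | x = 23.2 mm, y = -24.1 mm (home is 23, -25) |
| Case angle from straight | about 0.6° |
| Case lid height | 50 mm, so it is flat on the deck |
| Other two cases | within about 1 mm of where they started |
| Tape roll | within about 1 mm of where it started |
| Screwdriver | same place in the picture; I did not measure it |

The gripper ended well away from the rack and the wrist force readings were within 1 N of zero. None of the final checks disagreed. Two earlier wrist-camera boxes around the case came out too large because they took in its sides, and two mid-run top-camera looks found nothing. I did not use those readings.

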